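# Lock the lens and hold the inspection lid open

### The arm

A 7-joint arm with a two-finger parallel gripper is mounted at the origin on the work surface. World frame = base frame: x ahead of the robot, y to its left, z up, the work surface at z = 0. Lengths are in m, angles in rad, forces in N, time in s.
With the tool pointing down it reaches from about 0.35 to 0.775 m from the base axis. Payload 3.1 kg.
Tool frame: the origin (TCP) lies on the centre line of the jaws, within the pads' length; the fingertips stand 8 mm ahead of it and the grasp point (between the pads) lies 11 mm behind it; z points along the fingers, y is the line along which they close (so a half turn about z gives the same grasp; the last joint's range is limited). The gripper opens to 85 mm and grips with 20 to 120 N. Pads are 22 mm wide; open, the fingers measure 114 mm over their backs; the gripper's body (76 mm by 85 mm) begins 54 mm behind the grasp point. The pads swing forward as they close: fully open they stand 13 mm farther back than shut.
Start: joints at [-0.042, 0.311, 0.014, 1.512, -0.004, 1.319, -0.027], TCP at [0.55, 0, 0.239] pointing down, gripper open.
Joint ranges: [-2.7, 2.7], [-0.3, 1.91], [-1.27, 1.3], [0.12, 2.57], [-1.44, 4.58], [0.2, 2.03], [-3.05, 3.05]. Speed limits (rad/s): [2.79, 2.79, 3.14, 3.14, 3.14, 3.14, 3.14].

### API

Orientations are given as a 3x3 rotation matrix whose columns are the frame's x, y, z axes.
In Python, from rig import r, monitor, eyes, ticket gives the robot as it stands. The module is installed in compiled form; this text tells all that it offers. Calls block until the motion is done:
- r.move_to(position, orientation): joint-space move of the TCP to a pose.
- r.move_l(position, frame=None, vel=0.15): straight line of the TCP; frame=None keeps the orientation; vel is the mean speed in m/s.
- r.goto_joints(angles): joint-space move.
- r.command_gripper(opening, newtons=None): finger opening in m; newtons is the grip in N (None keeps the last); returns when the fingers have stopped.
- r.hold(seconds).
- r.inverse_kinematics(position, orientation): joint angles nearest the present ones, or None.
- monitor.get_obs(): the state.
- eyes.get_image(name): name is "scene" or "side" or "wrist"; returns a dict with "pixels" (480x640x3 uint8, red, green, blue), "range_z" (480x640 float32, m along the optical axis (not along the pixel's ray), 0 where there is no reading), "vertical_fov" (degrees; the focal length in pixels is half the picture's height over the tangent of half this angle, whatever the lens; pixels are square), "cx", "cy" (the principal point, pixels), "origin" and "rotation" of the camera in the world; the wrist camera has in their place "mount" (4x4, takes a point from camera to tool coordinates, whose origin is the TCP and whose axes are the flange's). Camera axes: x right, y up, looking along -z (the intrinsics and any distortion apply to the point x, -y, -z); pixel columns grow to the right and rows downward; lengths in m; the calibration is good to about 2 mm. A picture is of the moment at which its call begins: read the wrist's pose just before it.
A pose or a line that the arm cannot do raises r.IKError and nothing moves.
- ticket.job_done(): hands the job in; it is judged then, once.
The state is a dict: "time": time; "joint_positions": joint angles; "joint_vel": joint speeds; "effort": joint torques, N m; "position": TCP position; "eef_rot": TCP orientation; "contact_force": force on the tool from outside, world axes, zero at the start; "wrist_torque": the same for the moment, N m; "width": finger opening in m; "grip_force": force on a finger pad.
Only numpy, scipy, OpenCV 4.12 (cv2) and the standard library are available. Lean on these libraries where they do the work, as an engineer would, in place of code of your own. Each camera call takes 0.05 s, during which the arm holds its last target. There are 200 camera calls.

### The job

The white lid of the inspection box carries a magnifying lens in a round black collar. With the lid still shut, turn the collar clockwise until its lug lines up with the lock-mark bar, so that the lens cannot drop out; then lift the lid by its front pull to 45 degrees and finish while still holding it there, because it falls shut if let go. Leave the other things on the bench where they are.

Things in the scene. Friction and masses are not known exactly. Their poses are not given: they have to be found in the camera images.
- fixture: The inspection box: grey, open-topped, 180 (x) by 200 (y) by 88 mm high, fixed to the bench. Origin at the centre of its underside on the bench; its x axis points from the front (pull side) to the hinge side, z up. It stands in a different place and yaw each time.
- lid_hinge (a point): Middle of the lid's hinge line, along the box's far (+x) edge, 93 mm above the bench. The hinge line runs along the box's y axis. This frame turns with the lid: when shut its x axis is the box's x axis, and the lid reaches from here towards -x.
- lid (a joint): Angle of the lid in rad: 0 = shut and level, growing as the front edge swings up; 0.785 = 45 degrees; stop at 1.45. The lid (about 0.3 to 0.5 kg with lens) is a white plate 188 by 206 by 10 mm; it falls shut by its weight from every angle.
- lid_pull (a point): Grasp point of the lid's front pull: a black plastic tongue sticking out level from the middle of the lid's front edge, 22 mm wide (y), 16 mm thick (z), free for 56 mm in front of the lid edge. The point is the tongue's centre line, 33 mm in front of the lid's edge, 225 mm from the hinge line, 93 mm above the bench when shut. It moves with the lid. Gripped on its two sides (fingers closing along the box's y), it can pivot between the fingers as the lid swings.
- collar_grip (a point): Point on the axis of the lens collar, 25 mm above the lid's top and 123 mm above the bench when shut: a round black ribbed ring, 54 mm in diameter, 36 mm high, standing in the middle of the lid with its axis square to the lid. A small lug 9 mm high over the lid and 8 mm wide sticks out at its foot, reaching 42 mm from the axis; above 9 mm the ring's outside is clear all round.
- collar (a joint): Turn of the lens collar in rad, growing clockwise seen from above. 0 = lug at the small round unlocked stud; 1.05 = locked: the lug points straight at the steel lock-mark bar (20 by 6 by 5 mm high, on the lid between the collar and the pull, pointing at the collar axis). A stop lies just beyond the mark, at 1.15. It turns stiffly with about 0.06 N m and stays where it is left.
- spool: Bystander: bare solder reel, 52 mm diameter, 42 mm high, upright. Origin under its centre.
- flux: Bystander: white flux bottle, 40 mm diameter, 85 mm high, standing. Origin under its centre.
- tape: Bystander: roll of black tape, 70 mm diameter, 19 mm high, lying flat. Origin under its centre.
- jar: Bystander: glass jar with metal cap, 48 mm diameter, 50 mm high. Origin under its centre.
- driver: Bystander: screwdriver lying on the bench, 170 mm long. Origin under its middle, x axis along it.
- tray: Bystander: grey divided chip tray, 110 by 80 by 22 mm. Origin under its centre.
- tweezers: Bystander: dark steel tweezers lying flat, 115 mm long. Origin under the middle, x axis along them.

How it is judged:
On the way:
1. the collar stands at its lock mark while the lid is still shut (value of joint collar above 0.93 rad and value of joint lid below 0.12 rad), for 0.2 s.
At the end, for the whole second after the job is handed in: Finishes holding: the fingers carry the lid (over 0.5 N) at its front pull (grasp point within 50 mm), still, at 45 degrees within 7; the collar is within 0.12 rad of its lock mark; every bystander is within 30 mm of its start, so nothing else props the lid (value of joint collar between 0.93 and 1.17 rad and value of joint lid between 0.663 and 0.908 rad and velocity of joint lid between -0.08 and 0.08 rad/s and contact force between the fingers and lid above 0.5 N and distance between the grasp point and lid_pull below 0.05 m and distance of each of spool, flux, tape, jar, driver, tray, tweezers from where it was at the start of the episode below 0.03 m); the arm keeps its last pose, push and grip.
It fails at once if a bystander was moved by more than 30 mm (distance of any of spool, flux, tape, jar, driver, tray, tweezers from where it was at the start of the episode above 0.03 m).
It fails at once if the lid was raised before the collar was locked (value of joint lid above 0.2 rad and value of joint collar below 0.85 rad).
It also fails if it takes over 46 s, if anything falls off the work surface, if the arm or the gripper's body presses on something with over 40 N, if the wrist force passes 120 N, or if a joint passes its speed limit or range.

## Working session

There is one attempt and no reset: what is moved stays moved. The work goes in short steps, each a Python script; the robot and the scene stay as the last script left them, time stands still between calls to the robot, and variables do not carry over. Pictures are saved under pics/ and viewed, at most 10 in all, crops included, and the job is handed in when it is done.

```bash
mkdir -p pics; cat > h.py <<'E'
import numpy as np, cv2
from rig import r, monitor, eyes, ticket
def snap(name):
    o=monitor.get_obs(); d=eyes.get_image(name)
    if 'mount' in d:
        M=np.eye(4); M[:3,:3]=o['eef_rot']; M[:3,3]=o['position']
        T=M@np.array(d['mount']); d['origin']=T[:3,3]; d['rotation']=T[:3,:3]
    d['f']=240/np.tan(np.radians(d['vertical_fov'])/2)
    return d
def cloud(d):
    v,u=np.mgrid[0:480,0:640]; z=d['range_z']
    p=np.stack([(u-d['cx'])/d['f']*z,-(v-d['cy'])/d['f']*z,-z],-1)
    return p@np.array(d['rotation']).T+np.array(d['origin'])
def ray_plane(d,u,v,h):
    q=np.array(d['rotation'])@np.array([(u-d['cx'])/d['f'],-(v-d['cy'])/d['f'],-1.])
    o=np.array(d['origin']); return o+q*(h-o[2])/q[2]
E
python3 - <<'E'
from h import *
for n in ("scene","side","wrist"):
    d=snap(n); cv2.imwrite(f"pics/{n}0.png",d['pixels'][:,:,::-1])
    print(n,d['f'],d['cx'],d['cy'],d['origin'],[k for k in d])
    print(np.round(d['rotation'],3).tolist())
print(monitor.get_obs()['time'])
E
```

```text
scene 518.1022797791237 309.73268614528786 243.27911977743727 [ 1.46743618 -0.27819093  0.85424518] ['pixels', 'range_z', 'vertical_fov', 'cx', 'cy', 'origin', 'rotation', 'f']
[[0.326, -0.565, 0.758], [0.945, 0.178, -0.274], [0.02, 0.806, 0.592]]
side 447.76440081145637 317.40678513263504 247.43965215972125 [ 0.3248471  -0.72750813  0.93633357] ['pixels', 'range_z', 'vertical_fov', 'cx', 'cy', 'origin', 'rotation', 'f']
[[0.967, 0.17, -0.187], [-0.252, 0.705, -0.663], [0.02, 0.689, 0.725]]
wrist 395.47783586953693 318.8567184091862 240.32181936857916 [0.54919904 0.07180778 0.37344678] ['pixels', 'range_z', 'vertical_fov', 'cx', 'cy', 'mount', 'origin', 'rotation', 'f']
[[1.0, -0.001, 0.002], [0.0, 0.96, 0.28], [-0.003, -0.28, 0.96]]
0.15
```

View pics/scene0.png

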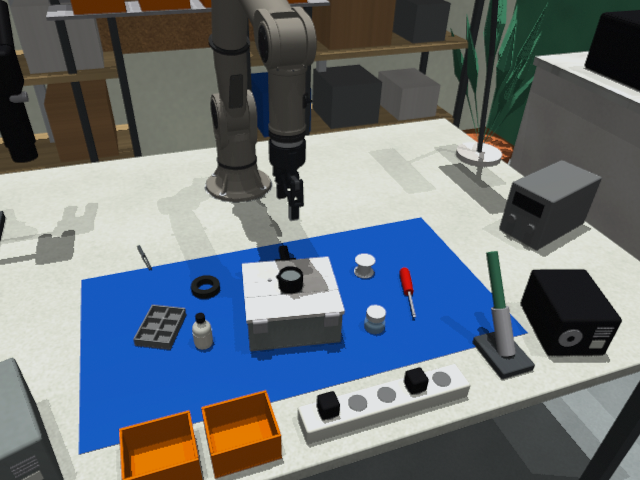

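View pics/wrist0.png

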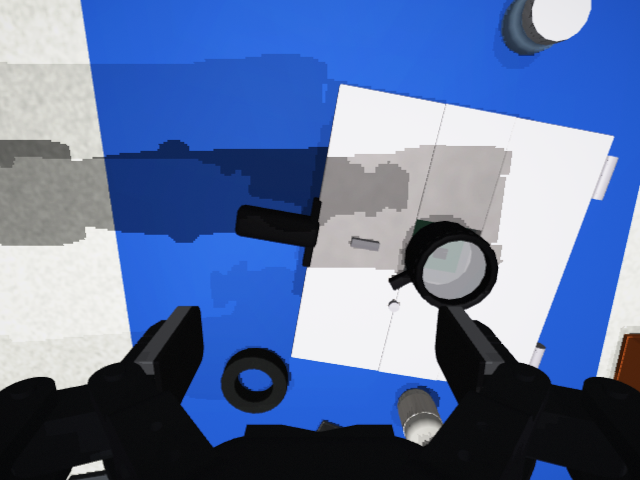

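The scene view shows the box mid-mat, with the pull facing the robot. In the wrist view the pull is at (275,225), the bar at (365,243), the collar at (450,265), the lug at (400,282) and the stud at (393,306). Next I'll measure these.

```bash
cat > m.py <<'E'
from h import *
def measure(n):
    d=snap(n); P=cloud(d); c=d['pixels'].astype(int); ok=d['range_z']>0
    x,y,z=P[...,0],P[...,1],P[...,2]
    near=ok&(abs(x-.6)<.25)&(abs(y-.05)<.25)
    white=near&(c.min(-1)>110)&(np.ptp(c,axis=-1)<40)&(abs(z-.098)<.008)
    nl,lab,st,_=cv2.connectedComponentsWithStats(white.astype(np.uint8)); k=1+st[1:,4].argmax()
    L=P[lab==k]; rc=cv2.minAreaRect(L[:,:2].astype(np.float32)*1000)
    dark=near&(c.max(-1)<70)
    C=P[near&(z>.126)&(z<.142)&(np.hypot(x-rc[0][0]/1e3,y-rc[0][1]/1e3)<.06)]
    (cc,cr)=cv2.minEnclosingCircle(C[:,:2].astype(np.float32)*1000) if len(C) else ((0,0),0)
    print(n,'lid rect',np.round(rc[0],1),np.round(rc[1],1),rc[2],'z',np.median(L[:,2]))
    print('corners',np.round(cv2.boxPoints(rc)).tolist())
    print('collar',cc,cr,'z',np.percentile(C[:,2],[5,50,95]) if len(C) else 0)
    t=dark&(z>.075)&(z<.115)&(x<rc[0][0]/1e3-.085)&(x>.3)
    T=P[t]
    if len(T):
        rt=cv2.minAreaRect(T[:,:2].astype(np.float32)*1000); print('pull',rt,'z',np.percentile(T[:,2],[5,50,95]))
    return d,P
if __name__=='__main__':
    d,P=measure('wrist'); 
    for a in [(365,243),(400,282),(393,306),(275,222)]: print(a,ray_plane(d,*a,.103 if a[0]<370 else .106)[:2],P[a[1],a[0]])
    measure('scene'); measure('side')
E
python3 m.py
```

```text
wrist lid rect [640.8 -21. ] [206.6 197. ] 79.94886016845703 z 0.09846486247066882
corners [[526.0, -106.0], [720.0, -140.0], [756.0, 63.0], [562.0, 98.0]]
collar (637.1965942382812, -19.752357482910156) 27.79928207397461 z [0.12613166 0.13313765 0.13514923]
pull ((520.567138671875, 14.633930206298828), (77.05269622802734, 58.76622772216797), 80.47378540039062) z [0.0949261  0.10100826 0.1023909 ]
(365, 243) [ 0.58163726 -0.00903345] [ 0.58158069 -0.00889214  0.10347268]
(400, 282) [ 0.60769061 -0.03769194] [ 0.60738868 -0.03712593  0.10738252]
(393, 306) [ 0.60361661 -0.05679397] [ 0.60418826 -0.05814682  0.10318621]
(275, 222) [0.51783837 0.00631067] [0.51755821 0.00572613 0.10058697]
scene lid rect [641.1 -23.1] [205.9 201.3] 79.28560638427734 z 0.09818043504541613
corners [[523.0, -106.0], [721.0, -143.0], [759.0, 59.0], [561.0, 97.0]]
collar (639.3480834960938, -22.358182907104492) 28.429243087768555 z [0.12626338 0.13145412 0.13549173]
pull ((524.7870483398438, 3.5629653930664062), (46.3764762878418, 61.1190071105957), 63.918853759765625) z [0.0979486  0.10066082 0.10325173]
side lid rect [639.6 -20.7] [210.9 196.1] 79.96104431152344 z 0.09832558587006446
corners [[525.0, -107.0], [718.0, -142.0], [755.0, 66.0], [561.0, 100.0]]
collar (636.1685180664062, -21.875947952270508) 28.203153610229492 z [0.12628382 0.1312936  0.1356774 ]
pull ((520.4497680664062, -46.13605499267578), (60.67909622192383, 128.69009399414062), 3.3175454139709473) z [0.07952975 0.10010823 0.10341199]
```

View pics/side0.png

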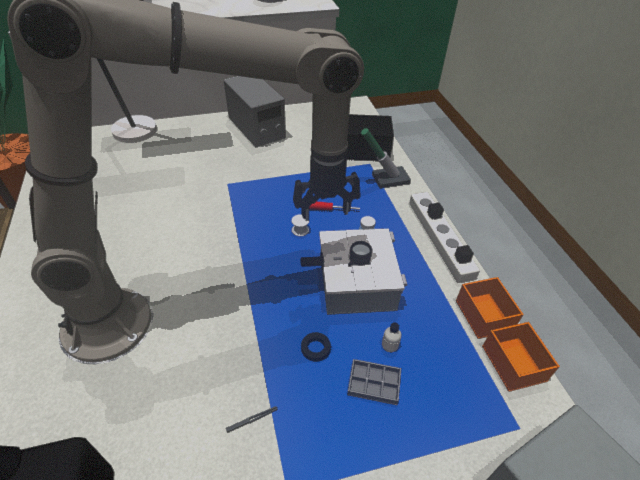

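The three views agree: lid top at 0.098, collar top at 0.134, axis at about (0.6375, -0.0213), box yaw about -10°. The lug has about 0.7 rad to go to the mark. Next I'll grip the collar and turn it.

```bash
cat >> h.py <<'E'
from scipy.spatial.transform import Rotation as R
def down(yaw,tilt=0,ax=None):
    return R.from_euler('z',yaw).as_matrix()@R0
R0=np.array([[1,0,0],[0,-1,0],[0,0,-1.]])
def st(m=''):
    o=monitor.get_obs(); print(m,round(o['time'],2),'p',np.round(o['position'],4),'F',np.round(o['contact_force'],1),'T',np.round(o['wrist_torque'],2),'w',round(o['width'],4),'g',np.round(o['grip_force'],1),'q7',round(o['joint_positions'][6],2)); return o
E
python3 - <<'E'
from h import *
o=st(); print(np.round(o['eef_rot'],2).tolist())
X=o['eef_rot'][:,0]; y0=np.arctan2(X[1],X[0]) 
s=[q for q in (0,np.pi) if np.cos(y0-q)>.5][:1] ; print('yaw0',y0)
c=np.array([.6375,-.0213]); b=(y0 if abs(y0)<1 else y0)
r.move_to([*c,.19],down(b+.45)); st()
d=snap('wrist'); cv2.imwrite('pics/w1.png',d['pixels'][:,:,::-1])
r.move_l([*c,.119],vel=.08); st('down')
r.command_gripper(.045,25); st('grip')
E
```

```text
0.3 p [0.5498 0.     0.2389] F [ 0.3 -0.2 -0. ] T [ 0.04 -0.01 -0.01] w 0.0854 g 0.0 q7 -0.03
[[-0.0, 1.0, -0.0], [1.0, 0.0, -0.0], [-0.0, -0.0, -1.0]]
yaw0 1.5708556885559783
 0.82 p [ 0.6371 -0.0214  0.1891] F [ 0.3  0.4 -0.2] T [-0.    0.05  0.  ] w 0.0853 g 0.0 q7 0.44
down 1.92 p [ 0.6381 -0.0213  0.1197] F [-0.3 -0.   0. ] T [-0. -0.  0.] w 0.0854 g 0.0 q7 0.44
grip 2.32 p [ 0.6383 -0.0211  0.12  ] F [0.7 0.7 2.3] T [ 0.06 -0.1   0.03] w 0.0535 g 26.5 q7 0.44
```

```bash
python3 - <<'E'
from h import *
o=st(); p=o['position']; X=o['eef_rot'][:,0]; y=np.arctan2(X[1],X[0]); print(y)
for a in np.linspace(0,.72,10)[1:]:
    r.move_to(p,down(y-a))
o=st('turned'); r.hold(.3); o=st(); X=o['eef_rot'][:,0]; print(np.arctan2(X[1],X[0]))
for n in('wrist','side'):
    d=snap(n); i=d['pixels'][:,:,::-1]
    if n=='side': i=cv2.resize(i[220:320,290:420],None,fx=5,fy=5,interpolation=2)
    cv2.imwrite(f'pics/{n}2.png',i)
E
```

```text
2.32 p [ 0.6383 -0.0211  0.12  ] F [0.7 0.7 2.3] T [ 0.06 -0.1   0.03] w 0.0535 g 26.5 q7 0.44
2.0210273559091876
turned 4.57 p [ 0.6382 -0.0211  0.12  ] F [-1.3 -0.2  1.8] T [ 0.01  0.21 -0.03] w 0.0537 g 27.3 q7 -0.21
 4.87 p [ 0.6382 -0.0211  0.12  ] F [-1.9  0.1  3. ] T [0.01 0.29 0.1 ] w 0.0533 g 27.4 q7 -0.21
1.3021705528408882
```

View pics/wrist2.png

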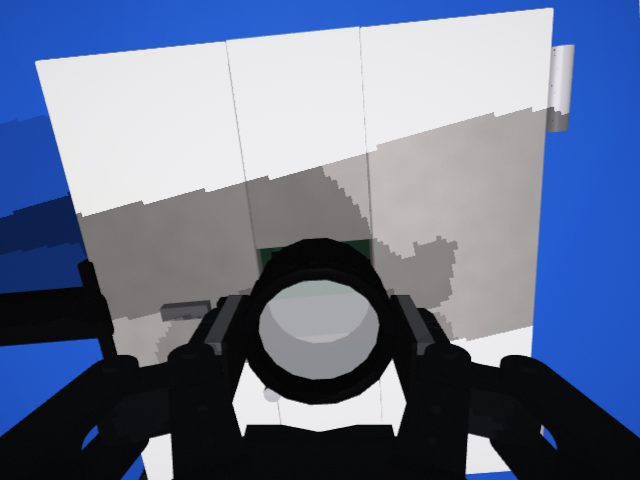

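The lug is mostly hidden behind the left finger, with its tip near (222,302) close to the bar at (187,311). I'll release, rise and measure the lug's angle from above.

```bash
python3 - <<'E'
from h import *
p=monitor.get_obs()['position']
r.command_gripper(.085); r.move_l([p[0],p[1],.21],vel=.15); st()
r.move_l([p[0]-.05,p[1]-.05,.23],vel=.2); st()
from m import measure
d,P=measure('wrist'); np.savez('pics/w3.npz',P=P,c=d['pixels'],u=1)
cc=np.array([.6378,-.0212])
c=d['pixels'].astype(int); q=P[...,:2]-cc; rr=np.hypot(q[...,0],q[...,1]); z=P[...,2]
an=np.degrees(np.arctan2(q[...,1],q[...,0]))%360
lug=(rr>.031)&(rr<.045)&(abs(z-.107)<.003)&(c.max(-1)<90)
bar=(rr>.046)&(rr<.069)&(abs(z-.103)<.0022)&(an>140)&(an<200)
for n,mk in(('lug',lug),('bar',bar)):
    print(n,mk.sum(),np.median(an[mk]),an[mk].min(),an[mk].max(),P[mk].mean(0),rr[mk].max())
cv2.imwrite('pics/w3.png',d['pixels'][:,:,::-1])
E
```

```text
6.13 p [ 0.6376 -0.0211  0.209 ] F [-0.1 -0.3 -0.8] T [-0.03 -0.01 -0.04] w 0.0854 g 0.0 q7 -0.22
 6.65 p [ 0.588  -0.0709  0.2294] F [ 0.2 -0.3 -0.5] T [ 0.02 -0.01 -0.05] w 0.0851 g 0.0 q7 -0.13
wrist lid rect [639.7 -27.1] [193.4 197.6] 79.64642333984375 z 0.09852884390077302
corners [[525.0, -104.0], [719.0, -140.0], [754.0, 50.0], [560.0, 86.0]]
collar (637.3575439453125, -20.287635803222656) 27.736793518066406 z [0.12611139 0.13351847 0.13529257]
pull ((518.7405395507812, 1.316305160522461), (49.73833465576172, 58.85934829711914), 79.0635757446289) z [0.09905659 0.10119089 0.10251824]
lug 245 166.62077986078376 159.5403608406891 172.96039106652447 [ 0.60211015 -0.0126534   0.10747185] 0.04265533239012188
bar 304 168.92745902144975 163.1429548031372 197.70393017524205 [ 0.5812396  -0.01026193  0.10352653] 0.06765832383394832
```

View pics/w3.png

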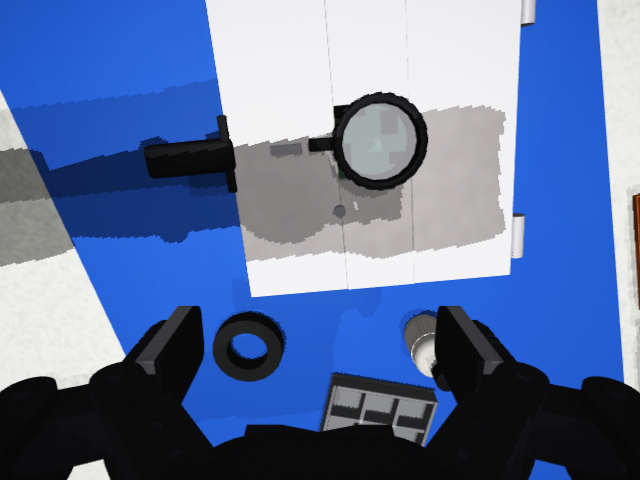

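The lug at 166.6° is within about 3° of the bar at 169°, inside the 7° tolerance, so the collar is locked. Next I'll fix the tongue's centre line and grip it.

```bash
cat >> h.py <<'E'
yb=np.radians(-10.2); bx=np.array([np.cos(yb),np.sin(yb),0]); by=np.array([-bx[1],bx[0],0])
E
python3 - <<'E'
from h import *
f=np.load('pics/w3.npz'); P=f['P']; c=f['c'].astype(int); C=np.array([.6376,-.0208,0])
q=P-C; a=q@bx; b=q@by
m=(c.max(-1)<70)&(abs(P[...,2]-.101)<.004)&(a<-.105)&(a>-.16)&(abs(b)<.03)
print(m.sum(),'a',np.percentile(a[m],[0,1,99]),'b',np.percentile(b[m],[1,50,99]),'zt',np.median(P[...,2][m]))
g=C-.131*bx+np.median(b[m])*by; print('pull',g)
np.save('g.npy',g)
Y=np.pi+yb
hinge=g+.225*bx
q0=monitor.get_obs()['joint_positions']
for th in (0,.4,.785):
    p=hinge-.225*np.cos(th)*bx; p[2]=.093-.011+.225*np.sin(th)
    for yy in (Y,yb): 
        s=r.inverse_kinematics(p,down(yy)); print(th,np.round(p,3),None if s is None else np.round(s,2))
E
```

```text
2266 a [-0.15039803 -0.14924299 -0.10543749] b [-0.0103431   0.00064383  0.01101045] zt 0.10133119923253225
pull [0.50878439 0.00303176 0.        ]
0 [0.509 0.003 0.082] [ 0.1   0.39 -0.18  1.83  0.08  0.93  1.28]
0 [0.509 0.003 0.082] [-0.32  0.39  0.36  1.85 -0.17  0.93 -1.64]
0.4 [ 0.526 -0.     0.17 ] [ 0.11  0.32 -0.18  1.68  0.06  1.15  1.31]
0.4 [ 0.526 -0.     0.17 ] [-0.33  0.32  0.37  1.7  -0.13  1.15 -1.66]
0.785 [ 0.574 -0.009  0.241] [ 0.11  0.37 -0.18  1.44  0.06  1.35  1.33]
0.785 [ 0.574 -0.009  0.241] [-0.3   0.37  0.39  1.45 -0.14  1.35 -1.64]
```

The tongue's tip lies 150 mm from the collar axis, as expected, its width is about 21–22 mm, and its top is at 0.101. I'll grip it and lift along the arc.

```bash
python3 - <<'E'
from h import *
g=np.load('g.npy'); Y=np.pi+yb; D=down(Y)
r.move_to([g[0],g[1],.19],D); r.command_gripper(.06)
r.move_l([g[0],g[1],.084],vel=.1); st('at')
r.command_gripper(.01,45); o=st('grip')
if not .018<o['width']<.026: raise SystemExit('bad width')
h=g+.225*bx; off=o['position']-np.array([g[0],g[1],.093])
def to(th,vel=.06):
    p=h-.225*np.cos(th)*bx; p[2]=.093+.225*np.sin(th); r.move_l(p+off,vel=vel)
for th in np.linspace(0,.785,9)[1:]:
    to(th); o=st(f'{th:.2f}')
    if np.linalg.norm(o['contact_force'])>35: print('stop'); break
r.hold(.3); st()
for n in('side','scene'):
    d=snap(n); P=cloud(d); c=d['pixels'].astype(int)
    q=P-h; a=q@bx; b=q@by
    m=(c.min(-1)>90)&(np.ptp(c,axis=-1)<40)&(a<-.01)&(a>-.16)&(abs(b)<.1)&(P[...,2]>.105)&(P[...,2]<.28)&(abs(b)>.045)
    k=np.polyfit(a[m],P[...,2][m],1); print(n,m.sum(),'lid angle',np.degrees(np.arctan(-k[0])),'rms',np.std(np.polyval(k,a[m])-P[...,2][m]))
    cv2.imwrite(f'pics/{n}4.png',d['pixels'][:,:,::-1])
E
```

```text
at 9.57 p [0.5095 0.0031 0.0847] F [-1.2 -0.8  0.4] T [0.04 0.04 0.05] w 0.06 g 0.0 q7 1.28
grip 10.0 p [0.509  0.0022 0.0846] F [-1.  -1.8  4.6] T [-0.45  0.24  0.15] w 0.0211 g 45.6 q7 1.28
0.10 10.53 p [0.5101 0.002  0.1067] F [ 1.9 -1.  -2.6] T [-0.24 -0.15  0.05] w 0.0212 g 44.4 q7 1.29
0.20 11.04 p [0.5135 0.0014 0.1289] F [ 3.1 -1.9 -2.8] T [-0.26 -0.25  0.08] w 0.021 g 44.3 q7 1.3
0.29 11.56 p [5.187e-01 5.000e-04 1.502e-01] F [ 3.7 -1.4 -4. ] T [-0.31 -0.41  0.09] w 0.0215 g 44.4 q7 1.3
0.39 12.07 p [ 0.5259 -0.0008  0.1709] F [ 2.1 -1.5 -3.4] T [-0.26 -0.29  0.11] w 0.021 g 44.6 q7 1.31
0.49 12.59 p [ 0.5351 -0.0024  0.1909] F [ 2.2 -2.  -3.6] T [-0.19 -0.2   0.04] w 0.0212 g 44.9 q7 1.32
0.59 13.11 p [ 0.5461 -0.0044  0.2098] F [ 0.2 -0.7 -1.9] T [-0.18  0.06  0.06] w 0.0212 g 45.4 q7 1.32
0.69 13.62 p [ 0.5592 -0.0068  0.2274] F [-1.8 -1.1 -2.5] T [-0.09  0.21  0.09] w 0.0214 g 45.9 q7 1.33
0.79 14.14 p [ 0.5737 -0.0093  0.2437] F [-1.7 -0.4 -2.2] T [-0.08  0.43  0.09] w 0.0212 g 46.5 q7 1.33
 14.44 p [ 0.5737 -0.0093  0.2437] F [-0.9 -0.9 -2.5] T [-0.03  0.42  0.07] w 0.0214 g 46.5 q7 1.33
side 1109 lid angle 43.161457155287394 rms 0.0018862984309715163
scene 4183 lid angle 43.678702127894965 rms 0.0027732411981911858
```

View pics/side4.png

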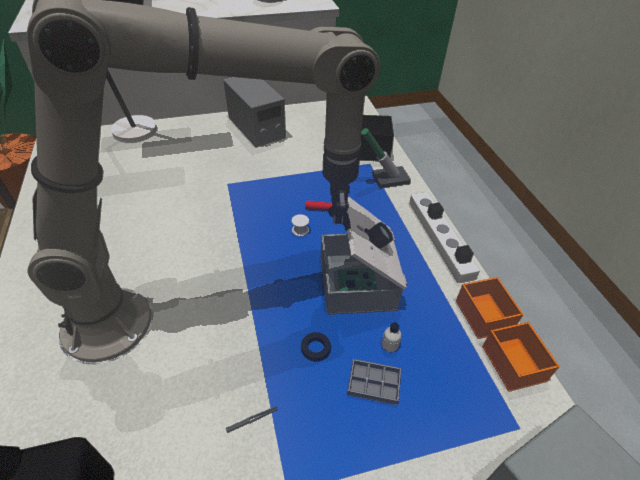

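The side view shows the lid raised, held at the pull near (342,208), with the collar in place and the bystanders where they were. Both cameras put the angle at 43–44°, within tolerance, so I'm handing it in.

```bash
python3 -c "
from h import *
r.hold(.3); st(); print(ticket.job_done())"
```

```text
14.84 p [ 0.5737 -0.0093  0.2437] F [-2.  -0.1 -3.4] T [0.01 0.49 0.09] w 0.0212 g 46.5 q7 1.33
the job is handed in; nothing more can be done
None
```

I turned the collar to within about 3° of its lock mark with the lid shut, then lifted the lid to about 43–44° and handed the job in at 14.8 s still holding the pull; no bystander looked moved, and no verdict came back.

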